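Turn the biscuit over with the spatula

ROBOT

A 6-joint arm with a two-finger parallel gripper is mounted at the origin on the work surface. World frame = base frame: x ahead of the robot, y to its left, z up, the work surface at z = 0. Lengths are in m, angles in rad, forces in N, time in s.
With the tool pointing down it reaches from about 0.4 to 0.825 m from the base axis. Payload 7 kg.
Tool frame: the origin (TCP) lies on the centre line of the jaws, within the pads' length; the fingertips stand arm.tip_reach ahead of it and the grasp point (between the pads) lies 5 mm behind it (arm.tip_reach is the distance from the TCP to the fingertips, in m); z points along the fingers, y is the line along which they close (so a half turn about z gives the same grasp; the last joint's range is limited). The gripper opens to 88 mm and grips with 3 to 60 N. Pads are 19 mm wide; open, the fingers measure 130 mm over their backs; the gripper's body (78 mm by 193 mm) begins 47 mm behind the grasp point.
Start: joints at [0.288, 0.359, 0.012, 0, -1.224, -0.288], TCP at [0.675, -0, 0.241] pointing down, gripper open.
Joint ranges: [-3.07, 3.07], [-1.43, 2.12], [-1.02, 1.25], [-3.03, 1.67], [-3.05, -0], [-3.03, 3.03]. Speed limits (rad/s): [2.39, 2.39, 3.01, 3.14, 3.14, 3.14].

INTERFACE

Orientations are given as [roll, pitch, yaw] about the fixed x, y, z axes, in that order (R = Rz(yaw) Ry(pitch) Rx(roll)).
In Python, from station import status, optics, order, arm gives the robot as it stands. The module is installed in compiled form; this text tells all that it offers.
- The arm moves only by the shell command python3 -m jog 'ROWS' [FORCE]. ROWS is JSON, a list of rows, each a list of 3 entries, a list of its own where there are three numbers: the gripper command: -1 is shut, 1 is fully open, values between are in proportion, then the shift along the tool's x, y, z in mm, then the turn about the tool's z in rad. A call has 1 to 20 rows; each row is the pose to reach, as a shift and turn from the pose commanded when the call began, along the tool's axes at that moment; what a row does not reach only later rows make up. A row lasts 1/8 s, in which the tool goes at most 62.5 mm and 10.7 degrees, less where a joint would pass 70% of its speed; a pose out of reach is approached as far as the arm can. A call with a gripper value outside its range is refused whole. The fingers move at their own pace and stop on an object; FORCE is the grip in N (left out, the last holds). Time passes only in rows, so rows that repeat a pose let the fingers close. It gives the time, the measured TCP pose, the force, the opening and the grip force at its end, in the units of the state.
- status.get_state(): the state, without advancing time (a new reading comes with each control period).
- optics.grab_frame(name): name is "scene" or "side" or "wrist"; returns a dict with "color" (480x640x3 uint8, red, green, blue), "mtx" (3x3 intrinsics, pixels), "cam_to_world" (4x4, takes a point from camera to world coordinates). Camera axes: x right, y down, z forward; pixel columns grow to the right and rows downward; lengths in m; the calibration is good to about 2 mm. A picture is of the moment at which its call begins. There is no depth.
- order.job_done(): hands the job in; it is judged then, once.
The state is a dict: "t": time; "q": joint angles; "qd": joint speeds; "joint_efforts": joint torques, N m; "eef_pos": TCP position; "ee_rot": TCP orientation; "force": force on the tool from outside, world axes, zero at the start; "moment": the same for the moment, N m; "width": finger opening in m; "gripper_force": force on a finger pad.
Only numpy, scipy, OpenCV 4.12 (cv2) and the standard library are available. Lean on these libraries where they do the work, as an engineer would, in place of code of your own. Each camera call takes 0.05 s, during which the arm holds its last target. There are 200 camera calls.

TASK

The biscuit on the low part of the serving board lies face down. Pick up the spatula by its handle and, with its blade, tip the biscuit over against the edge of the board's raised leaf, so that it ends lying flat on the leaf, bevelled face up; never touch the biscuit with the gripper or arm. Then stand the spatula back on its blade on the nightstand top, off the board, let go of it, and leave the other things where they are.

Things in the scene. Friction and masses are not known exactly. Their poses are not given: they have to be found in the camera images.
- board: Fixed pale wooden board, 10 mm high, 150 mm wide (y), x=-140 to +230 mm. On it a raised pull-out leaf, 8 mm thick (top at 18 mm), 140 mm long, full width; its near edge, an upright 8 mm step along y, is locked somewhere from x=0 to x=90 mm, not reported: see or feel for it. Origin on the underside, at table height (z=0). x: level, from low part to leaf. Slippery.
- biscuit: Rigid round biscuit, 72 mm across, 10 mm thick, 40 g. Face: flat part 58 mm across with fine radial ridges, and a bevel rising 2.5 mm over 7 mm to the full width. Back: flat, 72 mm, three dots. Origin: centre of the face; z points from face to back (up at the start, must be down at the end). It starts face down on the low part of the board, 2 to 115 mm short of the leaf.
- spatula: Steel spatula, 165 g, standing on its blade (100 x 60 x 2 mm). Near x=10 mm an 18 mm wide neck rises to a wooden handle parallel to the blade: x=-107 to +8 mm, 18 mm wide (y), z=45 to 67 mm. Origin: middle of the blade's rear edge, underside; x points to the blade's front edge, z up. It balances on its blade. Pressing on the blade may turn it a little in the grip.
- spatula_tip (a point): Middle of the front edge of the spatula's blade, on the underside (100 mm ahead of the spatula's origin).
- spatula_grip (a point): A good point to grip on the spatula: middle of the handle's section, 35 mm behind the spatula's origin and 56 mm above the blade's underside; fingers close along the spatula's y on 18 mm.
- teacup: Brown ceramic teacup with a handle, 84 mm across, 60 mm tall, bystander. Origin: centre of its underside.
- bottle: Capped white plastic bottle, 48 mm across, 90 mm tall, bystander between the robot and the board. Origin: centre of its underside.
- dispenser: Milky clear acrylic pill dispenser with seven cells, 50 x 154 x 31 mm, bystander. Origin: centre of its underside.
- tweezers: Steel tweezers, 100 mm long, 8 mm tall, lying flat, bystander. Origin: centre of its underside, x along it.
- book: Closed book, 130 x 190 x 24 mm, bystander. Origin: centre of its underside.
Things that resemble listed ones, but are neither listed nor needed, are in the scene too. Several things look just like the spatula: the one meant starts farthest to the robot's right.

How it is judged:
By the outcome, as a careful person would: the job done as asked, in the order asked, and still so for the second after the job is handed in, with the robot touching nothing.
It also fails if it takes over 48 s, if anything falls off the work surface, if the arm or the gripper's body presses on something with over 40 N, if the wrist force passes 120 N, or if a joint passes its speed limit or range.

## Working session

There is one attempt and no reset: what is moved stays moved. The work goes in short steps, Python scripts to look and compute and a shell command to move; the robot and the scene stay as the last step left them, time stands still between calls to the robot, and variables do not carry over. Pictures are saved under pics/ and viewed, at most 10 in all, crops included, and the job is handed in when it is done.

```bash
mkdir -p pics
cat > h.py <<'E'
import numpy as np, cv2
from station import status, optics, order, arm
def grab(n,fn=None):
    f=optics.grab_frame(n)
    if fn: cv2.imwrite('pics/'+fn,cv2.cvtColor(f['color'],cv2.COLOR_RGB2BGR))
    return f
def ray(f,u,v,z):
    M=np.array(f['cam_to_world']);d=M[:3,:3]@np.linalg.inv(f['mtx'])@[u,v,1];o=M[:3,3]
    return o+d*(z-o[2])/d[2]
def proj(f,p):
    M=np.linalg.inv(f['cam_to_world']);c=M[:3,:3]@np.array(p)+M[:3,3];k=f['mtx']@c;return k[:2]/k[2]
E
python3 - <<'E'
from h import *
import pickle
F={n:grab(n,n+'0.png') for n in ['scene','side','wrist']}
pickle.dump(F,open('f0.pkl','wb'))
for n in F: print(n,np.round(F[n]['cam_to_world'],3).tolist(),np.round(F[n]['mtx'],1).tolist())
s=status.get_state();print(s,arm.tip_reach)
a=np.hstack([cv2.imread('pics/scene0.png'),cv2.imread('pics/side0.png')])
E
```

```text
scene [[-0.157, 0.705, -0.692, 1.285], [0.988, 0.123, -0.098, 0.147], [0.016, -0.698, -0.716, 0.864], [0.0, 0.0, 0.0, 1.0]] [[434.8, 0.0, 315.1], [0.0, 434.8, 238.2], [0.0, 0.0, 1.0]]
side [[0.954, -0.206, 0.218, 0.303], [-0.299, -0.69, 0.659, -0.67], [0.015, -0.694, -0.72, 0.838], [0.0, 0.0, 0.0, 1.0]] [[527.6, 0.0, 324.1], [0.0, 527.6, 246.5], [0.0, 0.0, 1.0]]
wrist [[-1.0, -0.0, -0.0, 0.677], [-0.0, 0.967, 0.255, -0.068], [0.0, 0.255, -0.967, 0.384], [0.0, 0.0, 0.0, 1.0]] [[366.4, 0.0, 311.2], [0.0, 366.4, 234.4], [0.0, 0.0, 1.0]]
{'t': 0.15, 'q': array([ 2.88096433e-01,  3.59219340e-01,  1.12681059e-02, -2.72485957e-04,
       -1.22412668e+00, -2.88083635e-01]), 'qd': array([-0.00039503, -0.00355113,  0.00183381,  0.00221603,  0.00066197,
        0.00078474]), 'joint_efforts': array([ 1.39394037e-04, -5.83274567e+01,  2.93289685e+01,  7.00122759e+00,
        8.75052094e-03, -9.76538854e-05]), 'eef_pos': array([ 6.74633514e-01, -2.57397482e-05,  2.39836114e-01]), 'ee_rot': array([ 3.14029109e+00, -1.18521463e-04, -1.57087620e+00]), 'force': array([-0.53633695, -0.27082706, -0.28893659]), 'moment': array([0.06314778, 0.03352575, 0.00027494]), 'gripper_force': 0.0, 'width': 0.08775605050774672} 0.014
```

View pics/scene0.png

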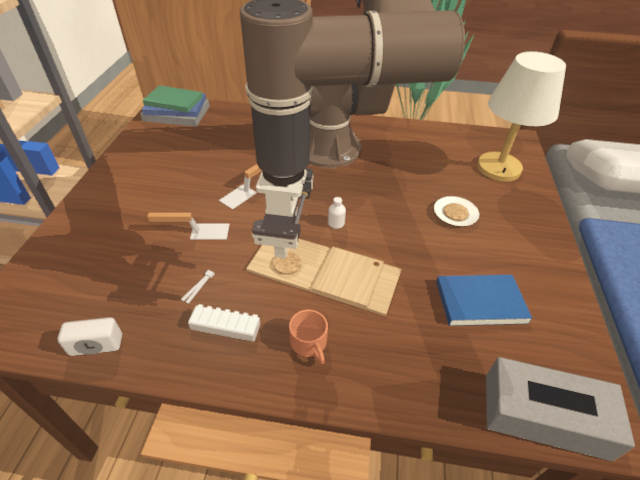

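View pics/side0.png

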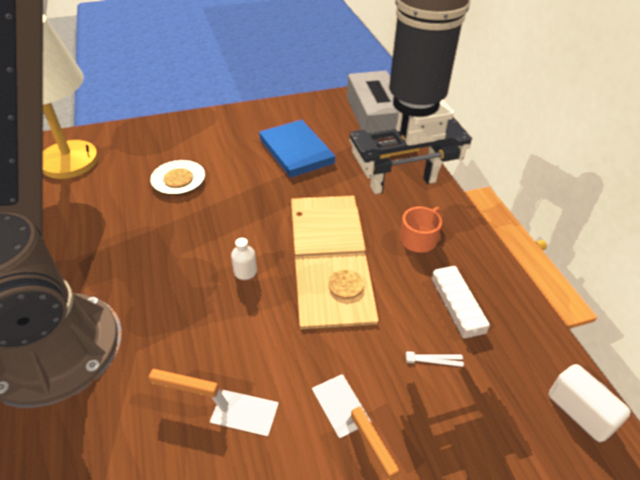

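The scene shows the board in the middle (low end at (250,270), leaf to the right from about (320,270)). The biscuit is at (287,263), with two spatulas at (210,228) and (240,195). The side view has the biscuit at (347,284), the leaf step near row 253, and spatula blades at (245,412) and (340,405).

Run:
```python
from h import *
import pickle
F=pickle.load(open('f0.pkl','rb'));S=F['side'];C=F['scene']
def pr(n,f,u,v,z): print(n,np.round(ray(f,u,v,z)*1000).tolist())
# board corners, biscuit
for n,p in dict(lowL=(300,327),lowR=(377,321)).items(): pr(n,S,*p,.01)
for n,p in dict(hiL=(292,198),hiR=(357,196),stepL=(294,255),stepR=(365,252)).items(): pr(n,S,*p,.018)
# white masks for blades
for nm,f,rois in (('side',S,[(205,385,285,440),(308,370,372,440)]),('scene',C,[(185,220,232,242),(215,183,260,210)])):
  for (x0,y0,x1,y1) in rois:
    im=f['color'][y0:y1,x0:x1].astype(int)
    m=((im.min(2)>185)&(im.max(2)-im.min(2)<40)).astype(np.uint8)
    cs,_=cv2.findContours(m,0,2);c=max(cs,key=cv2.contourArea)
    r=cv2.minAreaRect(c+np.array([x0,y0]));pts=cv2.approxPolyDP(cv2.convexHull(c),3,True)[:,0]+[x0,y0]
    print(nm,cv2.contourArea(c));
    for p in pts: pr(p.tolist(),f,*p,.002)
for p in [(152,376),(215,388)]: pr('handleA',S,*p,.067)
for p in [(390,468),(355,412)]: pr('handleB',S,*p,.067)
for f,p in((S,(347,283)),(C,(287,262))): pr('bisc',f,*p,.02)
a=cv2.resize(cv2.imread('pics/side0.png')[185:345,270:400],None,fx=3,fy=3)
b=cv2.resize(cv2.imread('pics/side0.png')[360:480,140:400],None,fx=2,fy=2)
w=cv2.resize(cv2.imread('pics/wrist0.png'),(400,300))
cv=np.zeros((600,800,3),np.uint8);cv[:480,:390]=a;cv[:300,400:]=w;cv[305:305+184,400:]=cv2.resize(b,(400,184));cv2.imwrite('pics/c1.png',cv)
```

```text
lowL [447.0, -102.0, 10.0]
lowR [592.0, -131.0, 10.0]
hiL [527.0, 254.0, 18.0]
hiR [677.0, 218.0, 18.0]
stepL [483.0, 75.0, 18.0]
stepR [631.0, 40.0, 18.0]
side 1557.0
[223, 391] [284.0, -187.0, 2.0]
[276, 402] [367.0, -234.0, 2.0]
[267, 434] [339.0, -285.0, 2.0]
[226, 425] [278.0, -250.0, 2.0]
side 1431.5
[342, 375] [492.0, -218.0, 2.0]
[359, 405] [501.0, -281.0, 2.0]
[349, 431] [470.0, -319.0, 2.0]
[339, 436] [451.0, -322.0, 2.0]
[313, 388] [435.0, -227.0, 2.0]
scene 429.0
[228, 224] [439.0, -225.0, 2.0]
[225, 238] [494.0, -217.0, 2.0]
[191, 238] [510.0, -308.0, 2.0]
[196, 224] [455.0, -314.0, 2.0]
scene 311.5
[254, 192] [288.0, -188.0, 2.0]
[232, 208] [371.0, -233.0, 2.0]
[220, 200] [342.0, -279.0, 2.0]
[236, 189] [284.0, -246.0, 2.0]
handleA [180.0, -164.0, 67.0]
handleA [274.0, -215.0, 67.0]
handleB [495.0, -416.0, 67.0]
handleB [476.0, -320.0, 67.0]
bisc [565.0, -32.0, 20.0]
bisc [566.0, -27.0, 20.0]
```

View pics/c1.png

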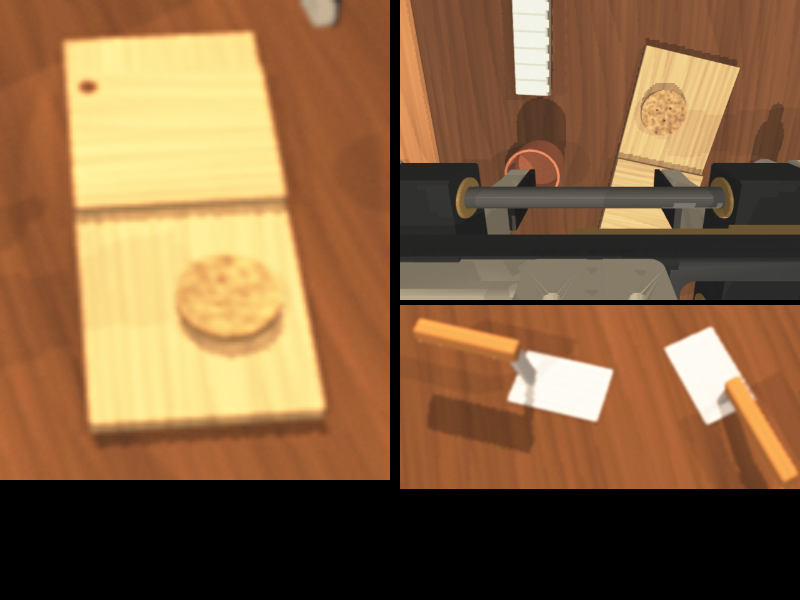

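```bash
python3 -m jog '[[1,[60,30,0],0],[1,[115,60,0],-0.05],[1,[175,90,10],-0.1],[1,[235,125,20],-0.15],[1,[295,155,40],-0.175],[1,[354,186,60],-0.175],[1,[354,186,80],-0.175],[1,[354,186,80],-0.175]]' 30
python3 - <<'E'
from h import *
import pickle
F={n:grab(n,n+'1.png') for n in ['side','wrist']}
pickle.dump(F,open('f1.pkl','wb'));s=status.get_state();print(s['t'],s['eef_pos'],s['ee_rot'])
cv2.imwrite('pics/c2.png',np.hstack([cv2.resize(cv2.imread('pics/%s1.png'%n),(400,300)) for n in F]))
E
```

```text
t: 1.15
eef_pos: [0.4861, -0.3551, 0.1578]
ee_rot: [3.137, 0.003, -1.399]
force: [0.8, -0.1, -0.5]
width: 0.088
gripper_force: 0.0
1.25 [ 0.48876199 -0.35434093  0.1603595 ] [ 3.14088841e+00  1.60994272e-04 -1.39667736e+00]
```

View pics/c2.png

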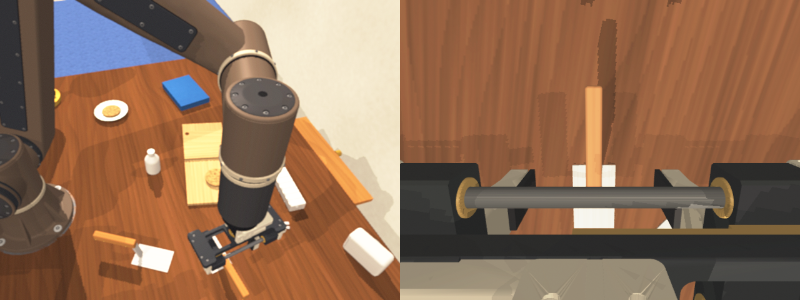

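The handle sits centred between the jaws (wrist image column about 311) and aligned with them, so I'll descend and grip.

```bash
python3 -m jog '[[1,[0,0,50],0],[1,[0,0,95],0],[1,[0,0,110],0],[1,[0,0,110],0],[-1,[0,0,110],0],[-1,[0,0,110],0],[-1,[0,0,110],0],[-1,[0,0,110],0],[-1,[0,0,110],0],[-1,[0,0,110],0]]' 60
python3 -c "
from station import status;print({k:v for k,v in status.get_state().items() if k in('t','eef_pos','ee_rot','force','width')})"
```

```text
t: 2.5
eef_pos: [0.4889, -0.354, 0.0505]
ee_rot: [3.141, 0.0, -1.396]
force: [0.3, -0.4, -0.6]
width: 0.0331
gripper_force: 0.0
{'t': 2.5, 'eef_pos': array([ 0.48892669, -0.35404313,  0.05052569]), 'ee_rot': array([ 3.14148144e+00,  4.42632858e-05, -1.39585654e+00]), 'force': array([ 0.29630463, -0.44745168, -0.55398901]), 'width': 0.03308706771729089}
```

```bash
python3 -m jog '[[-1,[0,0,0],0],[-1,[0,0,0],0],[-1,[0,0,0],0],[-1,[0,0,0],0],[-1,[0,0,-30],0],[-1,[0,0,-70],0],[-1,[-40,-17,-70],0.13],[-1,[-80,-34,-70],0.26],[-1,[-117,-51,-70],0.4],[-1,[-117,-51,-70],0.4],[-1,[-117,-51,-50],0.4],[-1,[-117,-51,-50],0.4]]' 60
python3 - <<'E'
from h import *
import pickle
F={n:grab(n,n+'2.png') for n in ['side','scene']}
pickle.dump(F,open('f2.pkl','wb'));s=status.get_state();print(s['t'],s['eef_pos'],s['ee_rot'],s['width'],s['force'])
a=cv2.imread('pics/side2.png')[180:420,240:480];b=cv2.imread('pics/scene2.png')[180:330,180:420]
cv2.imwrite('pics/c3.png',np.hstack([cv2.resize(a,(400,400)),cv2.resize(b,(400,250))[0:250].repeat(1,0) if 0 else cv2.copyMakeBorder(cv2.resize(b,(400,250)),0,150,0,0,0)]))
E
```

```text
t: 4.0
eef_pos: [0.5174, -0.23, 0.0992]
ee_rot: [3.138, -0.0, -1.795]
force: [-0.2, -0.2, -1.4]
width: 0.0178
gripper_force: 60.0
4.1 [ 0.51864121 -0.23043368  0.1006748 ] [ 3.14102034e+00 -2.91799503e-04 -1.79569083e+00] 0.0173882481528325 [ 0.68668241  0.23062659 -0.75296453]
```

View pics/c3.png

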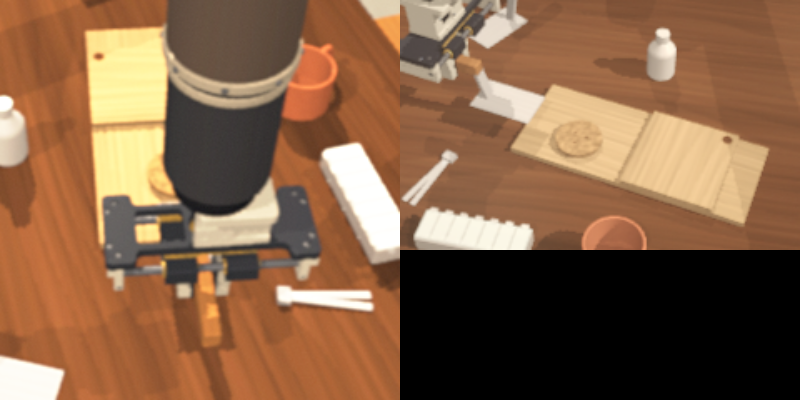

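The scene crop shows the blade held level at left with its front edge near crop pixel (535,107). The biscuit is at (580,140), the leaf step runs from (652,112) to (620,180), and the leaf's far end is near (725,175). I'll zoom in once to get exact numbers.

Run:
```python
from h import *
a=cv2.imread('pics/scene2.png')[210:320,215:415]
cv2.imwrite('pics/c4.png',cv2.resize(a,(800,440),interpolation=cv2.INTER_CUBIC))
```

```text
(no output)
```

View pics/c4.png

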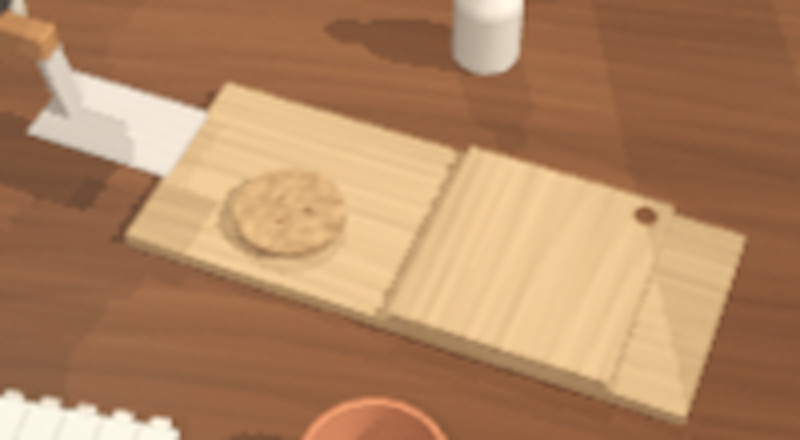

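The zoom shows the low-end corners at (230,83) and (127,238), and the step's top corners at (470,150) and (388,318). The leaf's far corners are (672,208) and (608,388). The biscuit's centre is near (288,211) and the blade's front corners are (207,113) and (164,175).

Run:
```python
from h import *
import pickle
f=pickle.load(open('f2.pkl','rb'))['scene']
P=dict(lowL=(230,83,.01),lowR=(127,238,.01),stL=(470,150,.018),stR=(388,318,.018),lfL=(672,208,.018),lfR=(608,388,.018),faL=(744,236,.01),faR=(684,420,.01),tipL=(207,113,.052),tipR=(164,175,.052),bc=(288,211,.02))
W={k:ray(f,215+u/4,210+v/4,z)*1000 for k,(u,v,z) in P.items()}
for k in W: print(k,W[k].round(1))
a=lambda p,q:np.degrees(np.arctan2(*(W[q]-W[p])[1::-1]))
print('yaws',a('lowL','faL'),a('lowR','faR'),a('stR','stL')-90,a('lowR','lowL')-90,a('tipR','tipL')-90)
L=lambda p,q:np.linalg.norm((W[q]-W[p])[:2]); print(L('lowL','faL'),L('lowR','faR'),L('stL','lfL'),L('stR','lfR'),L('stR','stL'),L('tipR','tipL'))
y=np.radians((a('lowL','faL')+a('lowR','faR'))/2);u=np.array([np.cos(y),np.sin(y),0]);v=np.array([-u[1],u[0],0])
m=(W['lowL']+W['lowR']+W['faL']+W['faR'])/4-45*u
for k in W: print(k,'board frame',((W[k]-m)@u).round(1),((W[k]-m)@v).round(1))
t=(W['tipL']+W['tipR'])/2;g=np.array([518.6,-230.4,0]);print('yaw',np.degrees(y),'tip-grip',(t-g)@u,(t-g)@v,'tip',((t-m)@u).round(1),((t-m)@v).round(1))
```

```text
lowL [451.5 -91.8  10. ]
lowR [ 600.2 -125.    10. ]
stL [493.6  82.   18. ]
stR [641.3  50.7  18. ]
lfL [522.2 217.6  18. ]
lfR [670.5 187.2  18. ]
faL [531.1 265.4  10. ]
faR [680.  233.4  10. ]
tipL [522.1 -88.6  52. ]
tipR [ 579.8 -102.5   52. ]
bc [568.8 -26.2  20. ]
yaws 77.43018408388633 77.45422916162272 78.06791605497361 77.41693894828526 76.47017048664841
365.9488528444346 367.1021866799674 138.65723204512696 139.49389561324466 150.98812981781 59.36174183740202
lowL board frame -138.2 76.2
lowR board frame -138.3 -76.2
stL board frame 40.5 72.8
stR board frame 42.2 -78.1
lfL board frame 179.2 74.5
lfR board frame 181.7 -76.9
faL board frame 227.7 76.1
faR board frame 228.8 -76.1
tipL board frame -119.7 7.9
tipR board frame -120.7 -51.4
bc board frame -48.7 -24.0
yaw 77.44220662275453 tip-grip 138.70029697843665 -2.2634270588457768 tip -120.2 -21.7
```

```bash
python3 -m jog '[[-1,[-25,0,15],0],[-1,[-25,0,32],0],[-1,[-25,0,38],0],[-1,[-25,0,38],0],[-1,[-25,0,38],0]]' 60; python3 -m jog '[[-1,[0,0,1],0],[-1,[0,0,1],0]]'; python3 -m jog '[[-1,[0,0,1],0],[-1,[0,0,1],0]]'
```

```text
t: 4.72
eef_pos: [0.5248, -0.206, 0.0633]
ee_rot: [-3.14, 0.0, -1.796]
force: [-0.5, -0.8, -2.1]
width: 0.0172
gripper_force: 60.0
t: 4.97
eef_pos: [0.5245, -0.2057, 0.0618]
ee_rot: [-3.141, 0.0, -1.796]
force: [-0.2, -0.4, -1.4]
width: 0.0178
gripper_force: 60.0
t: 5.22
eef_pos: [0.5245, -0.2055, 0.0606]
ee_rot: [-3.141, 0.0, -1.796]
force: [-0.0, 0.4, -1.1]
width: 0.0177
gripper_force: 60.0
```

```bash
python3 -m jog '[[-1,[0,0,0.6],0],[-1,[0,0,0.6],0],[-1,[0,0,0.6],0]]'; python3 -m jog '[[-1,[0,0,0.5],0],[-1,[0,0,0.5],0]]'
```

```text
t: 5.6
eef_pos: [0.5246, -0.2056, 0.0602]
ee_rot: [-3.141, 0.0, -1.796]
force: [1.1, 0.3, 2.0]
width: 0.0171
gripper_force: 60.0
t: 5.85
eef_pos: [0.5247, -0.2057, 0.0598]
ee_rot: [-3.141, -0.0, -1.796]
force: [-0.3, -1.3, 3.7]
width: 0.018
gripper_force: 60.0
```

```bash
python3 -m jog '[[-1,[-5,0,0],0],[-1,[-11,0,0],0],[-1,[-17,0,0],0],[-1,[-23,0,0],0],[-1,[-29,0,0],0],[-1,[-35,0,0],0],[-1,[-41,0,0],0],[-1,[-47,0,0],0],[-1,[-52,0,0],0],[-1,[-56,0,0],0],[-1,[-59,0,0],0],[-1,[-59,0,0],0]]'
python3 - <<'E'
from h import *
f=grab('scene','scene3.png');g=grab('side','side3.png')
a=cv2.imread('pics/scene3.png')[210:320,215:415];b=cv2.imread('pics/side3.png')[230:350,280:400]
cv2.imwrite('pics/c5.png',np.vstack([cv2.resize(a,(600,330),interpolation=cv2.INTER_CUBIC),cv2.copyMakeBorder(cv2.resize(b,(270,270)),0,0,0,330,0)]))
E
```

```text
t: 7.35
eef_pos: [0.5385, -0.1476, 0.0602]
ee_rot: [-3.14, 0.0, -1.795]
force: [-0.8, -0.2, 8.0]
width: 0.0178
gripper_force: 60.0
```

View pics/c5.png

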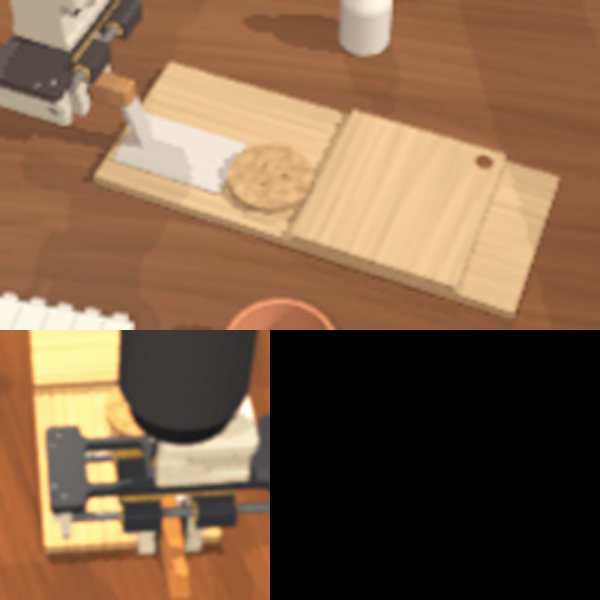

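The biscuit is nearly against the step: its right rim is at (313,180) and the step at about (318,180). The blade edge is just at its rear. Next I'll wedge the blade under it.

```bash
python3 -m jog '[[-1,[-3,0,0],0],[-1,[-6,0,0],0],[-1,[-9,0,0],0],[-1,[-9,0,0],0]]';python3 -m jog '[[-1,[-3,0,0],0],[-1,[-6,0,0],0],[-1,[-8,0,0],0],[-1,[-8,0,0],0]]'
python3 - <<'E'
from h import *
f=grab('scene','scene4.png')
a=cv2.imread('pics/scene4.png')[220:300,230:350]
cv2.imwrite('pics/c6.png',cv2.resize(a,(720,480),interpolation=cv2.INTER_CUBIC))
E
```

```text
t: 7.95
eef_pos: [0.5405, -0.1388, 0.0602]
ee_rot: [-3.14, 0.0, -1.795]
force: [-0.3, -1.3, 9.0]
width: 0.0176
gripper_force: 60.0
t: 8.45
eef_pos: [0.5423, -0.1311, 0.0602]
ee_rot: [-3.14, 0.0, -1.795]
force: [-1.1, -1.4, 8.6]
width: 0.0173
gripper_force: 60.0
```

View pics/c6.png

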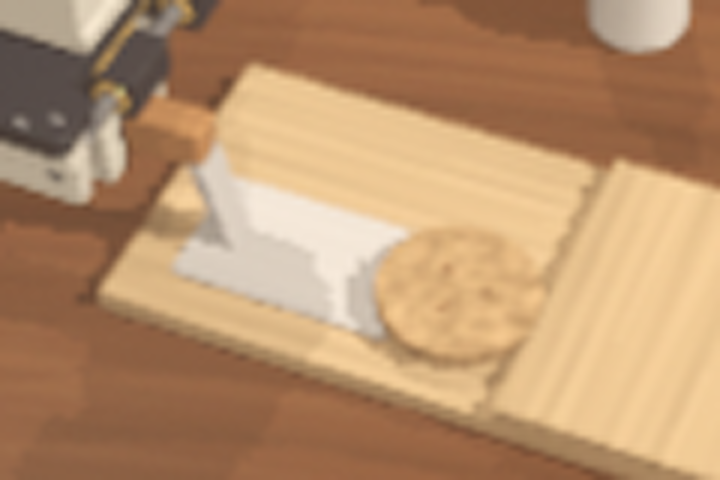

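The biscuit is up against the step and the blade is about 12 mm under it. I'll go 4 mm further, then lift along an arc about the step.

```bash
python3 -m jog '[[-1,[-2,0,0],0],[-1,[-4,0,0],0],[-1,[-4,0,0],0],[-1,[-4.5,0,-4],0],[-1,[-5,0,-9],0],[-1,[-6,0,-14],0],[-1,[-7.5,0,-18.5],0],[-1,[-9,0,-23],0],[-1,[-10.5,0,-27],0],[-1,[-13,0,-31],0],[-1,[-15,0,-35],0],[-1,[-17.5,0,-38.5],0],[-1,[-20,0,-42],0],[-1,[-23,0,-45],0],[-1,[-26,0,-48],0],[-1,[-26,0,-48],0]]'
python3 - <<'E'
from h import *
f=grab('scene','scene5.png');grab('side','side5.png')
a=cv2.imread('pics/scene5.png')[200:300,240:360];b=cv2.imread('pics/side5.png')[200:300,270:390]
cv2.imwrite('pics/c7.png',np.hstack([cv2.resize(x,(400,333),interpolation=cv2.INTER_CUBIC) for x in(a,b)]))
E
```

```text
t: 10.5
eef_pos: [0.5474, -0.1059, 0.1077]
ee_rot: [-3.141, 0.0, -1.795]
force: [0.3, -0.4, -1.4]
width: 0.0179
gripper_force: 60.0
```

View pics/c7.png

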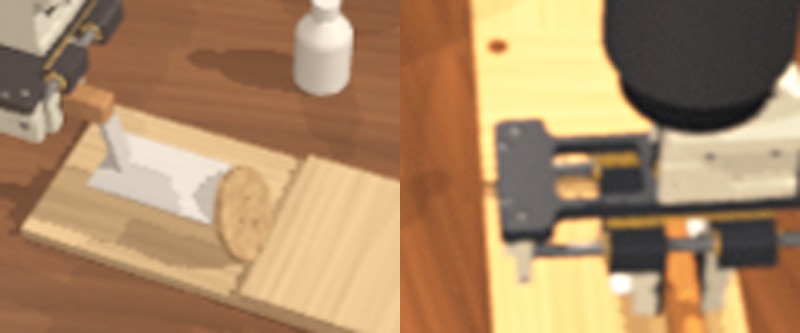

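The biscuit is leaning steeply against the step on the blade tip, at crop (245,212), with its back facing forward. I'll push it past vertical.

```bash
python3 -m jog '[[-1,[-4,0,-2],0],[-1,[-7.5,0,-3.6],0],[-1,[-11,0,-5],0],[-1,[-15,0,-6],0],[-1,[-19,0,-7],0],[-1,[-23,0,-7],0],[-1,[-27,0,-7],0],[-1,[-31,0,-7],0],[-1,[-35,0,-7],0],[-1,[-40,0,-6],0],[-1,[-45,0,-5],0],[-1,[-50,0,-4],0],[-1,[-50,0,-4],0],[-1,[-50,0,-4],0],[-1,[-50,0,-4],0],[-1,[-10,0,-4],0],[-1,[10,0,-4],0],[-1,[10,0,-4],0]]'
python3 - <<'E'
from h import *
import pickle
f=grab('scene','scene6.png');pickle.dump(f,open('f6.pkl','wb'))
a=cv2.imread('pics/scene6.png')[210:320,240:400]
cv2.imwrite('pics/c8.png',cv2.resize(a,(800,550),interpolation=cv2.INTER_CUBIC))
E
```

```text
t: 12.85
eef_pos: [0.5445, -0.1171, 0.1115]
ee_rot: [3.142, -0.0, -1.798]
force: [1.5, 0.7, -2.6]
width: 0.0178
gripper_force: 60.0
```

View pics/c8.png

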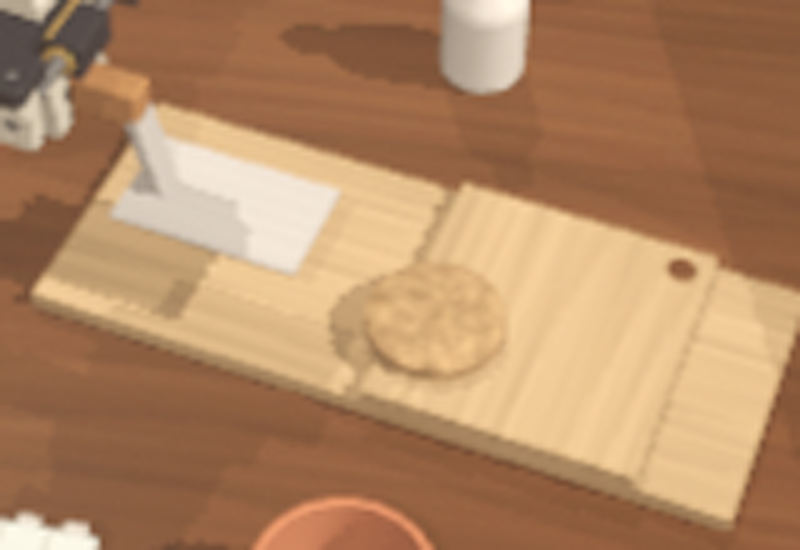

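The biscuit has flipped and lies on the leaf at crop (436,321), overhanging the step slightly. I'll nudge it fully on with the blade edge.

```bash
cat > bf.py <<'E'
from h import *
y=np.radians(77.44);u=np.array([np.cos(y),np.sin(y),0]);v=np.array([-u[1],u[0],0])
m=np.array([565.8,70.3,0])-45*u
W={k:0 for k in()}
def B(p): d=np.array(p)*1000-m;return (d@u).round(1),(d@v).round(1)
E
python3 - <<'E'
from bf import *
import pickle
f=pickle.load(open('f6.pkl','rb'))
P=lambda a,b,z:B(ray(f,240+a/5,210+b/5,z))
print('step check',P(462,185,.018),P(358,398,.018),'bisc c',P(436,321,.026),'tip',P(340,189,.063),P(296,273,.063),'rear rim',P(366,322,.023))
s=status.get_state();print(B(s['eef_pos']),s['eef_pos'])
E
```

```text
step check (np.float64(39.8), np.float64(74.6)) (np.float64(41.6), np.float64(-78.6)) bisc c (np.float64(61.8), np.float64(-25.0)) tip (np.float64(-3.6), np.float64(8.1)) (np.float64(-2.2), np.float64(-51.7)) rear rim (np.float64(28.9), np.float64(-36.5))
(np.float64(-141.8), np.float64(-20.2)) [ 0.5449063  -0.11644856  0.11154049]
```

```bash
python3 -m jog '[[-1,[0,0,20],0],[-1,[0,0,39.5],0],[-1,[-8,0,39.5],0],[-1,[-16,0,39.5],0],[-1,[-22,0,39.5],0],[-1,[-26,0,39.5],0],[-1,[-30,0,39.5],0],[-1,[-34,0,39.5],0],[-1,[-38,0,39.5],0],[-1,[-42,0,39.5],0],[-1,[-46,0,39.5],0],[-1,[-50,0,39.5],0],[-1,[-54,0,39.5],0],[-1,[-57,0,39.5],0],[-1,[-57,0,39.5],0],[-1,[-30,0,39.5],0],[-1,[0,0,20],0],[-1,[0,0,0],0],[-1,[0,0,0],0]]'
python3 - <<'E'
from bf import *
import pickle
f=grab('scene','scene7.png');g=pickle.load(open('f6.pkl','rb'));pickle.dump(f,open('f7.pkl','wb'))
# biscuit changed area between frames, on the leaf
d=cv2.absdiff(f['color'],g['color']).max(2)
im=cv2.GaussianBlur(f['color'],(3,3),0)
hsv=cv2.cvtColor(im,cv2.COLOR_RGB2HSV)
for n,p in dict(leaf=(350,285),low=(310,255)).items(): print(n,hsv[p[1],p[0]])
for c in (62,80,90,100):
    q=proj(f,np.append((m+c*u-25*v)[:2]/1000,.026));print(c,q.round(1),hsv[int(round(q[1])),int(round(q[0]))])
# profile of hue/value along board x at y=-25
for x in range(20,150,5):
    q=proj(f,np.append((m+x*u-25*v)[:2]/1000,.024));print(x,im[int(round(q[1])),int(round(q[0]))],end=' ')
E
```

```text
t: 15.28
eef_pos: [0.5459, -0.1162, 0.1129]
ee_rot: [-3.138, 0.001, -1.796]
force: [-0.4, -0.1, -1.6]
width: 0.0174
gripper_force: 60.0
leaf [ 17 106 216]
low [ 17  96 238]
62 [327.3 274.2] [ 16 112 214]
80 [334.  276.4] [ 17 111 222]
90 [337.8 277.6] [ 16 113 217]
100 [341.7 278.7] [ 16 111 223]
20 [241 204 152] 25 [242 205 153] 30 [240 203 152] 35 [209 173 126] 40 [210 174 127] 45 [215 179 130] 50 [190 155 110] 55 [206 165 115] 60 [220 177 124] 65 [228 184 129] 70 [221 178 124] 75 [216 172 121] 80 [222 178 125] 85 [218 175 123] 90 [217 173 121] 95 [224 181 127] 100 [223 179 126] 105 [222 179 126] 110 [222 179 125] 115 [227 184 129] 120 [227 184 130] 125 [227 185 132] 130 [230 192 142] 135 [239 201 150] 140 [237 199 147] 145 [237 200 148]
```

The biscuit now spans board x of about 53 to 127 mm, fully on the leaf. I'll take the spatula back to its first place.

```bash
python3 -m jog '[[-1,[40,0,0],0],[-1,[80,0,0],0],[-1,[125,1,0],-0.1],[-1,[170,2,0],-0.2],[-1,[210,2,0],-0.3],[-1,[245,2,20],-0.4],[-1,[245,2,40],-0.4],[-1,[245,2,55],-0.4],[-1,[245,2,60],-0.4],[-1,[245,2,60],-0.4],[-1,[245,2,60],-0.4]]';python3 -m jog '[[-1,[0,0,1.2],0],[-1,[0,0,1.2],0],[-1,[0,0,1.2],0]]'
```

```text
t: 16.7
eef_pos: [0.489, -0.354, 0.052]
ee_rot: [-3.141, -0.001, -1.395]
force: [-0.0, -0.6, -0.8]
width: 0.0175
gripper_force: 60.0
t: 17.08
eef_pos: [0.4885, -0.3543, 0.0505]
ee_rot: [-3.141, -0.0, -1.396]
force: [-0.1, 1.1, 0.6]
width: 0.0181
gripper_force: 60.0
```

```bash
python3 -m jog '[[-1,[0,0,0.4],0],[-1,[0,0,0.4],0],[-1,[0,0,0.4],0]]' 10; python3 -m jog '[[-0.4,[0,0,0.4],0],[-0.4,[0,0,0.4],0],[0,[0,0,0.4],0],[0,[0,0,0.4],0],[0.4,[0,0,0.4],0],[0.4,[0,0,0.4],0],[0.4,[0,0,-10],0],[0.4,[0,0,-30],0],[0.4,[0,0,-70],0],[0.4,[0,0,-120],0],[0.4,[0,0,-150],0],[0.4,[0,0,-150],0],[0.4,[0,0,-150],0]]'
python3 - <<'E'
from bf import *
for n in ('side','scene'):
    f=grab(n,n+'8.png');rois=[(308,370,372,440)] if n=='side' else [(185,220,232,242)]
    for (x0,y0,x1,y1) in rois:
        im=f['color'][y0:y1,x0:x1].astype(int);mk=((im.min(2)>185)&(im.max(2)-im.min(2)<40)).astype(np.uint8)
        c=max(cv2.findContours(mk,0,2)[0],key=cv2.contourArea);print(n,cv2.contourArea(c))
        for p in cv2.approxPolyDP(cv2.convexHull(c),3,True)[:,0]+[x0,y0]: print((ray(f,*p,.002)*1000).round())
for z in (.067,):
    pass
# bystanders: difference with the first scene frame, off robot
import pickle
g=pickle.load(open('f0.pkl','rb'))['scene'];d=cv2.absdiff(f['color'],g['color']).max(2)
for k,(x0,y0,x1,y1) in dict(tweez=(175,262,220,305),disp=(185,300,265,345),cup=(285,308,335,365),book=(435,270,530,328),bottle=(325,195,350,230),spatA=(215,180,260,210),spatB=(145,205,232,242)).items(): print(k,(d[y0:y1,x0:x1]>50).sum())
s=status.get_state();print(s['t'],s['eef_pos'],s['width'],s['force'])
# biscuit: extents along and across the board by darker colour; texture inside
im=f['color'].astype(int)
for y_ in (-25,):
  for x in range(40,145,5):
    q=proj(f,np.append((m+x*u+y_*v)[:2]/1000,.024));print(x,im[int(round(q[1])),int(round(q[0]))].tolist(),end=' ')
E
```

```text
t: 17.45
eef_pos: [0.4886, -0.3545, 0.0503]
ee_rot: [-3.141, -0.001, -1.396]
force: [-0.8, -1.6, 4.4]
width: 0.0175
gripper_force: 10.0
t: 19.08
eef_pos: [0.488, -0.354, 0.1999]
ee_rot: [-3.141, 0.0, -1.396]
force: [0.0, 0.2, -0.7]
width: 0.0613
gripper_force: 0.0
side 382.5
[ 435. -227.    2.]
[ 480. -278.    2.]
[ 481. -317.    2.]
[ 451. -322.    2.]
scene 441.0
[ 439. -225.    2.]
[ 494. -217.    2.]
[ 510. -308.    2.]
[ 448. -325.    2.]
tweez 0
disp 0
cup 0
book 0
bottle 0
spatA 40
spatB 0
19.175 [ 0.4877285  -0.35395326  0.19896711] 0.06108147564418685 [ 0.35513997 -0.31621431 -0.67865227]
40 [213, 176, 128] 45 [221, 183, 134] 50 [191, 155, 111] 55 [212, 169, 118] 60 [226, 182, 129] 65 [235, 191, 134] 70 [222, 178, 125] 75 [214, 171, 119] 80 [224, 180, 126] 85 [221, 179, 125] 90 [222, 178, 125] 95 [225, 182, 128] 100 [225, 182, 127] 105 [227, 183, 129] 110 [222, 179, 125] 115 [232, 188, 133] 120 [232, 188, 132] 125 [231, 188, 134] 130 [233, 196, 145] 135 [242, 205, 153] 140 [240, 203, 151]
```

The spatula stands exactly where it started, the bystanders haven't moved, and the biscuit lies on the leaf.

```bash
python3 -c "
from station import order;print(order.job_done())"
```

```text
the job is handed in; nothing more can be done
None
```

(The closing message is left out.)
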